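Turn a jar lid over in the turning chute

ROBOT

A 7-joint arm with a two-finger parallel gripper is mounted at the origin on the work surface. World frame = base frame: x ahead of the robot, y to its left, z up, the work surface at z = 0. Lengths are in m, angles in rad, forces in N, time in s.
With the tool pointing down it reaches from about 0.425 to 0.875 m from the base axis. Payload 4.7 kg.
Tool frame: the origin (TCP) lies midway between the tips of the shut fingers; the grasp point (between the pads) lies 19 mm behind it; x points along the fingers, y is the direction in which the jaws open and shut, and the axes are right-handed (so a half turn about x gives the same grasp; the last joint's range is limited). The gripper opens to 85 mm and grips with 20 to 120 N. Pads are 22 mm wide; open, the fingers measure 114 mm over their backs; the gripper's body (76 mm by 85 mm) begins 54 mm behind the grasp point. The pads swing forward as they close: fully open they stand 13 mm farther back than shut.
Start: joints at [-1.235, 0.321, -0.07, 1.45, 0.023, 1.371, -0.057], TCP at [0.206, 0.617, 0.231] pointing down, gripper open.
Joint ranges: [-2.86, 2.86], [-0.3, 2.09], [-1.38, 1.24], [0.06, 2.45], [-1.56, 4.7], [0.09, 2.05], [-2.69, 2.69]. Speed limits (rad/s): [2.57, 2.57, 3.14, 3.14, 3.14, 3.14, 3.14].

INTERFACE

Orientations are given as [roll, pitch, yaw] about the fixed x, y, z axes, in that order (R = Rz(yaw) Ry(pitch) Rx(roll)).
In Python, from bench import robot gives the robot as it stands. The module is installed in compiled form; this text tells all that it offers.
- The arm moves only by the shell command python3 -m inch 'ROWS'. ROWS is text: rows parted by semicolons, each of 7 numbers parted by spaces: the shift along the tool's x, y, z in mm, then the turn, a rotation vector about the tool's x, y, z in rad, then the opening, from -1 (shut) to 1 (fully open). In form: dx dy dz rx ry rz hand; .... A call has 1 to 5 rows; each row is the pose to reach, as a shift and turn from the pose commanded when the call began, along the tool's axes at that moment; what a row does not reach only later rows make up. A row lasts 1/10 s, in which the tool goes at most 50 mm and 8.59 degrees, less where a joint would pass 70% of its speed; a pose out of reach is approached as far as the arm can. A call with a gripper value outside its range is refused whole. The fingers move at their own pace and stop on an object; the grip force is fixed at half the most. Time passes only in rows, so rows that repeat a pose let the fingers close. It gives the time, the measured TCP pose, the force and the opening at its end, in the units of the state.
- robot.read_state(): the state, without advancing time (a new reading comes with each control period).
- robot.snapshot(name): name is "scene" or "top" or "wrist"; returns the picture (384x512x3 uint8, red, green, blue); there is no depth.
- robot.get_calibration(name): a dict with "vertical_fov" (degrees; the focal length in pixels is half the picture's height over the tangent of half this angle, whatever the lens; pixels are square), "cx", "cy" (the principal point, pixels), "eye" and "orientation" of the camera in the world. Camera axes: x right, y down, z forward; pixel columns grow to the right and rows downward; lengths in m; the calibration is good to about 2 mm. A picture is of the moment at which its call begins: read the wrist's pose just before it. get_calibration takes no time and is no camera call; for the wrist camera it gives the pose at the moment of the call.
- robot.finish_job(): hands the job in, once; it reports no verdict.
Trained networks look in the newest picture that a camera, given by its name, has taken for a name from the list of things; names that differ only in an ending like _2 or _b are one class to them, and where a whole thing is asked for, a point or a joint stands for the part that bears it (a point fixed in the world has none). Each returns a list of dicts, best first, with "confidence" (0 to 1); they miss things now and then, are a little off and sometimes report something else, mostly with a low value. They report only what shows in the picture. A call takes as long as a camera call. They do not tell look-alikes from the thing itself.
- robot.spot_in(camera, label): "rect" ([centre column, centre row, width, height] in pixels, round what is visible of it).
- robot.silhouettes(camera, label): "pixels" (384x512 bool, what is visible of it) and "rect" ([centre column, centre row, width, height] in pixels, round what is visible of it).
The state is a dict: "t": time; "joints": joint angles; "joint_velocities": joint speeds; "joint_efforts": joint torques, N m; "tool_pos": TCP position; "tcp_rot": TCP orientation; "ft_force": force on the tool from outside, world axes, zero at the start; "ft_torque": the same for the moment, N m; "gripper_width": finger opening in m.
Only numpy, scipy, OpenCV 4.12 (cv2) and the standard library are available. Lean on these libraries where they do the work, as an engineer would, in place of code of your own. Each camera call takes 0.05 s, during which the arm holds its last target.

TASK

Pick up the wide lid that lies open side down on the bench (the wide one with a closed top, not the open collar ring of the same width nor the small cap) and lay it on the sill of the sheet-metal turning chute, a little more than half of it hanging out over the drop, then let it go so that it tips over the edge, slides down the ramp under the sill and comes to rest flat in the chute's catch tray with its open side up, ready for its liner. Leave the collar ring where it is.

Things in the scene. Friction and masses are not known exactly. Their poses are not given: they have to be found in the camera images.
- lid_mid (a point): Centre, half-way up, of the lid to turn over: round white plastic screw lid, 56 mm across, 22 mm high, wall 4 mm, about 30 g, closed flat top, ribbed side. It lies on the bench open side down; its z axis points from the open side to the closed top (up at the start, down once turned). It slides easily on the chute. A small 38 mm cap and an open ring lie nearby.
- sill_edge (a point): Middle of the edge of the sill (flat shelf, 75 mm long, 92 mm wide) on top of the fixed sheet-metal chute, 160 mm above the bench. x points level out over the drop, y along the edge, z up. The drop is open 72 mm in x, 80 mm in y; nothing stands above the sill. A lid let go here, its centre 5 to 20 mm past the edge (+x) and within 9 mm in y, tips in leading edge first.
- tray_floor (a point): Middle of the floor of the chute's catch tray, 4 mm above the bench, same axes as sill_edge, 137 mm behind it (-x). Floor 113 mm long in x, 80 mm wide in y, rim 34 mm above the bench. A lid that tips over the edge falls into the drop, slides back down a 40 degree ramp under the sill and ends here by itself, turned over.
- collar_mid (a point): Centre, half-way up, of a bystander: open white collar ring, 56 mm across, 22 mm high, with a 44 mm hole right through. Leave it alone.
Mind the look-alikes: they are no part of the job. Leave any brown or purple look-alike of the part that bears lid_mid alone.

How it is judged:
On the way:
1. the lid, let go, goes over the edge and down the ramp under the sill (x of lid_mid in the frame of sill_edge between -0.08 and 0.07 m and y of lid_mid in the frame of sill_edge between -0.04 and 0.04 m and z of lid_mid in the frame of sill_edge below -0.02 m and contact force between the fingers and lid below 0.1 N), for 0.04 s.
At the end, for the whole second after the job is handed in: The lid lies at rest inside the catch tray at the foot of the ramp, flat on its closed top with its open side up (within 10 degrees), having gone down the ramp under the sill; the collar ring has not been shifted by more than 20 mm (x of lid_mid in the frame of tray_floor between -0.043 and 0.042 m and y of lid_mid in the frame of tray_floor between -0.03 and 0.03 m and z of lid_mid in the frame of tray_floor between 0 and 0.022 m and angle between lid_mid's own z axis and vertical above 2.96 rad and linear speed of lid below 0.02 m/s); the robot touches nothing.
It fails at once if the collar ring is shifted by more than 20 mm (distance of collar_mid from where it was at the start of the episode above 0.02 m).
It also fails if it takes over 34 s, if anything falls off the work surface, if the arm or the gripper's body presses on something with over 40 N, if the wrist force passes 120 N, or if a joint passes its speed limit or range.

## Working session

There is one attempt and no reset: what is moved stays moved. The work goes in short steps, Python scripts to look and compute and a shell command to move; the robot and the scene stay as the last step left them, time stands still between calls to the robot, and variables do not carry over. Pictures are saved under pics/ and viewed, and the job is handed in when it is done.

```bash
mkdir -p pics; ls; cat > h.py <<'E'
from bench import robot
import cv2, numpy as np
from scipy.spatial.transform import Rotation as R
def snap(cam,fn):
    im=robot.snapshot(cam); cv2.imwrite('pics/'+fn,cv2.cvtColor(im,cv2.COLOR_RGB2BGR)); return im
E
python3 - <<'E'
from h import *
s=robot.read_state(); print(s)
for c in ("scene","top","wrist"):
    cal=robot.get_calibration(c); print(c,cal); snap(c,c+'0.png')
for c in ("scene","top"):
    for l in ("lid_mid","collar_mid","sill_edge","tray_floor"):
        print(c,l,[(d['confidence'],np.round(d['rect'],1).tolist()) for d in robot.spot_in(c,l)][:5])
E
```

```text
pics
{'t': 0.0, 'joints': array([-1.23490813,  0.3218578 , -0.07009923,  1.45171554,  0.02259029,
        1.37078732, -0.05690784]), 'joint_velocities': array([-4.96601766e-04, -7.94451638e-05, -6.75153765e-04, -1.83082472e-04,
        2.24340205e-03,  6.19124099e-04, -1.30688504e-03]), 'joint_efforts': array([ 1.05934262e-04, -4.93576813e+01, -3.82383512e-01, -3.14335835e+01,
        1.29092004e-02,  1.13943007e-02, -3.69253564e-05]), 'tool_pos': array([0.20543116, 0.61609865, 0.23018066]), 'tcp_rot': array([-1.52760728,  1.56881559, -1.84936003]), 'ft_force': array([-0.35385832,  0.10662277, -0.48978214]), 'ft_torque': array([-0.02872109,  0.01483146,  0.03405425]), 'gripper_width': 0.08543374304545114}
scene {'vertical_fov': 57.66812373932946, 'cx': 252.1334047647285, 'cy': 188.39648703332713, 'eye': array([0.95028995, 0.28442332, 0.68003173]), 'orientation': array([-2.35500833e+00,  8.76931881e-04,  2.19684005e+00])}
top {'vertical_fov': 57.81597352495411, 'cx': 255.00987314373805, 'cy': 188.18224626798107, 'eye': array([ 0.44150996, -0.0388507 ,  0.80646471]), 'orientation': arr
[... 162 characters left out ...]
 0.64459122, 0.37372159]), 'orientation': array([2.80682480e+00, 1.27479216e-03, 1.24758034e+00])}
scene lid_mid [(0.81, [236.8, 188.9, 21.8, 15.6]), (0.61, [211.1, 172.9, 22.9, 19.1]), (0.52, [265.6, 168.8, 17.6, 20.3]), (0.19, [308.6, 264.1, 146.8, 117.9])]
scene collar_mid [(0.8, [177.4, 228.1, 24.0, 23.9])]
scene sill_edge [(0.81, [305.4, 265.9, 144.3, 116.8])]
scene tray_floor [(0.65, [307.2, 265.1, 147.5, 117.0]), (0.5, [236.7, 189.6, 22.3, 19.8])]
top lid_mid [(0.91, [342.0, 229.3, 30.3, 25.6]), (0.62, [293.5, 272.4, 25.8, 25.5])]
top collar_mid [(0.85, [309.4, 136.9, 24.0, 26.8])]
top sill_edge [(0.87, [172.0, 178.1, 153.6, 73.2])]
top tray_floor [(0.92, [168.8, 177.8, 152.7, 66.4])]
```

View pics/scene0.png

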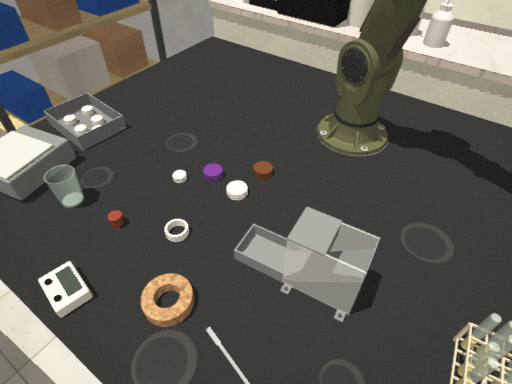

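View pics/top0.png

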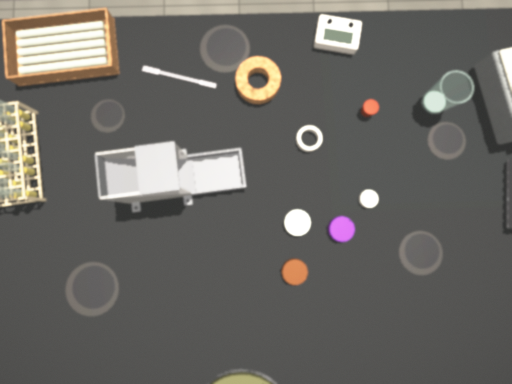

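View pics/wrist0.png

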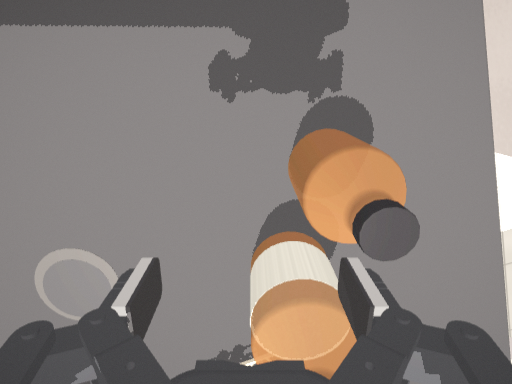

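```bash
python3 - <<'E'
import cv2,numpy as np
a=cv2.imread('pics/top0.png')[90:310,240:400]; b=cv2.imread('pics/scene0.png')[130:270,150:310]
cv2.imwrite('pics/c1.png',np.hstack([cv2.resize(a,None,fx=2.7,fy=2.7,interpolation=2)]))
cv2.imwrite('pics/c2.png',cv2.resize(b,None,fx=4,fy=4,interpolation=2))
a=cv2.imread('pics/top0.png')[110:250,70:270];cv2.imwrite('pics/c3.png',cv2.resize(a,None,fx=4,fy=4,interpolation=2))
E
```

```text
(no output)
```

View pics/c1.png

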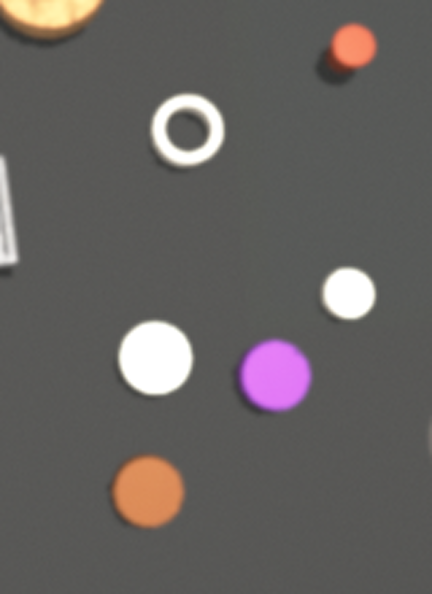

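View pics/c2.png

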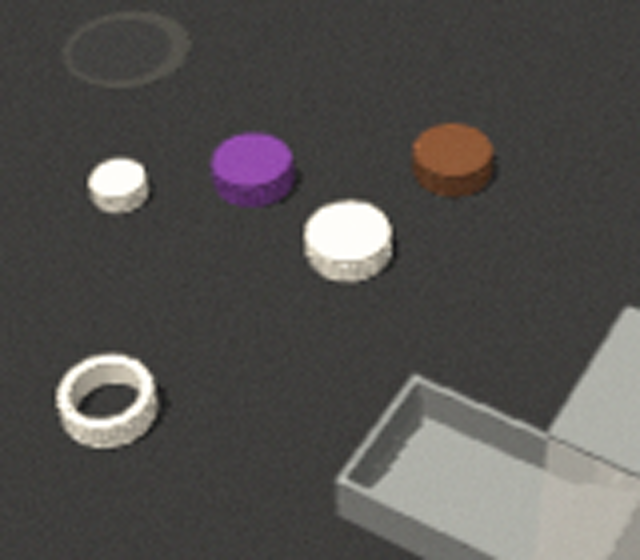

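View pics/c3.png

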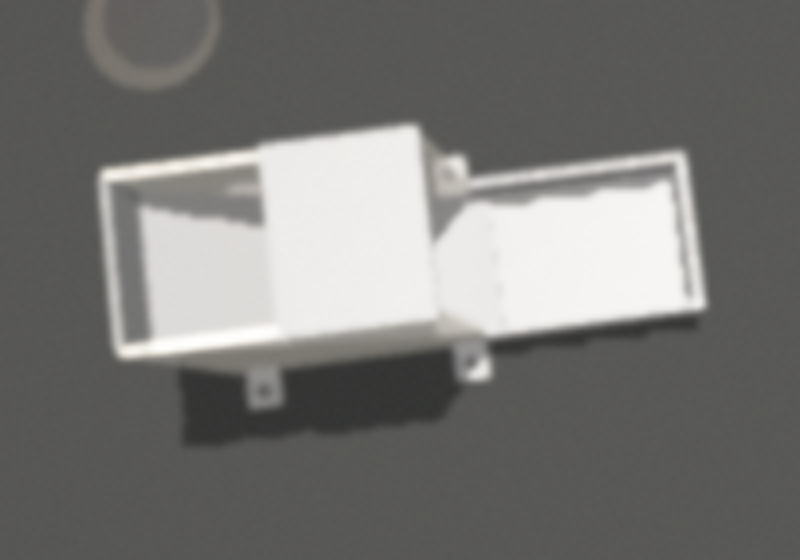

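The candidates in the top view are:
- wide white lid at (298,222)
- purple look-alike at (342,229)
- brown look-alike at (295,272)
- small white cap at (369,198)
- open ring at (309,137)

The white closed disc at (298,222) fits. It is wide, white and has no hole, and the enlarged crops confirm this. The sill plate is at crop corners (262,147), (280,340), (437,320) and (416,125), with the drop to its left and the tray to its right.

```bash
cat >> h.py <<'E'
def ray(cam,px,z,cal=None):
    c=cal or robot.get_calibration(cam); f=192/np.tan(np.radians(c['vertical_fov'])/2)
    d=R.from_euler('xyz',c['orientation']).apply([(px[0]-c['cx'])/f,(px[1]-c['cy'])/f,1])
    return c['eye']+d*(z-c['eye'][2])/d[2]
def proj(cam,p):
    c=robot.get_calibration(cam); f=192/np.tan(np.radians(c['vertical_fov'])/2)
    q=R.from_euler('xyz',c['orientation']).inv().apply(np.array(p)-c['eye']); return np.array([c['cx'],c['cy']])+f*q[:2]/q[2]
E
python3 - <<'E'
from h import *
im=cv2.imread('pics/top0.png')
g=im[:,:,:].min(2)
def cen(x,y,r=22):
    m=np.zeros_like(g); m[y-r:y+r,x-r:x+r]=(g[y-r:y+r,x-r:x+r]>150)
    M=cv2.moments(m,True); print('px',M['m10']/M['m00'],M['m01']/M['m00'],'diam',2*np.sqrt(M['m00']/np.pi)); return (M['m10']/M['m00'],M['m01']/M['m00'])
L=ray('top',cen(298,222),.022); print('lid',L, np.hypot(*L[:2]))
C=ray('top',cen(309,137),.022); print('ring',C)
for n,p,cam in (('lid',L,'scene'),('ring',C,'scene')): print(n,'scene px',proj('scene',p))
k=[(262,147),(280,340),(437,320),(416,125)]
P=[ray('top',(70+a/4-.4,110+b/4-.4),.16) for a,b in k]
print(np.round(P,4)); P=np.array(P)
print('edge',np.linalg.norm(P[0]-P[1]),'len',np.linalg.norm(P[3]-P[0]),np.linalg.norm(P[2]-P[1]))
E0=(P[0]+P[1])/2; S=(P[2]+P[3])/2; x=(E0-S)/np.linalg.norm(E0-S); print('edge mid',E0,'x',x,'yaw',np.arctan2(x[1],x[0]), np.hypot(*E0[:2]))
print('y dir',(P[0]-P[1])/np.linalg.norm(P[0]-P[1]))
for p in P: print(proj('scene',p))
# tray corners
for a,b in [(684,155),(702,308)]: print('tray rim far',ray('top',(70+a/4,110+b/4),.034))
print('tray centre pred',E0-.137*x)
R0=R.from_euler('xyz',robot.read_state()['tcp_rot']).as_matrix(); print(R0)
E
python3 - <<'E'
import cv2
a=cv2.imread('pics/scene0.png')[195:325,225:395];cv2.imwrite('pics/c4.png',cv2.resize(a,None,fx=4,fy=4,interpolation=2))
E
```

```text
px 297.1245791245791 222.04882154882154 diam 27.500987065425246
lid [ 0.43548427 -0.13820571  0.022     ] 0.4568887957017048
px 308.9834710743802 137.51239669421489 diam 21.498510523728477
ring [ 0.62807509 -0.17296831  0.022     ]
lid scene px [237.12531105 187.03243812]
ring scene px [176.82217523 226.73009799]
[[0.5868 0.1792 0.16  ]
 [0.4954 0.1705 0.16  ]
 [0.5028 0.0975 0.16  ]
 [0.5955 0.1067 0.16  ]]
edge 0.09185151778189686 len 0.07299954385221465 0.07333441864656041
edge mid [0.54110512 0.17485183 0.16      ] x [-0.10961983  0.99397359  0.        ] yaw 1.6806368932485545 0.5686544791180441
y dir [0.99544295 0.095359   0.        ]
[324.31397104 254.00860376]
[342.32179864 219.65556513]
[307.4250263  205.60151095]
[286.96764613 237.92131728]
tray rim far [ 0.60342495 -0.01646002  0.034     ]
tray rim far [ 0.51653961 -0.02444307  0.034     ]
tray centre pred [0.55612304 0.03867745 0.16      ]
[[ 8.33555527e-05  3.16232493e-01  9.48681719e-01]
 [ 9.07054156e-05  9.48681716e-01 -3.16232500e-01]
 [-9.99999992e-01  1.12410304e-04  5.03938890e-05]]
```

View pics/c4.png

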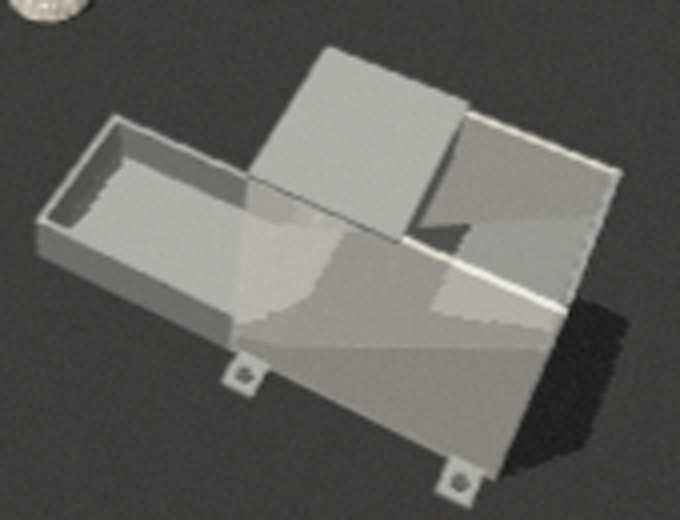

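```bash
python3 -m inch '-48 0 0 0 0 0 1; -50 -28 39 0.12 0 0 1; -50 -56 78 0.26 0 0 1; -50 -85 117 0.40 0 0 1; -50 -113 156 0.52 0 0 1'
```

```text
t: 1.05
tool_pos: [0.3188, 0.4584, 0.2817]
tcp_rot: [1.857, 1.57, 1.01]
ft_force: [1.0, 0.5, -1.1]
gripper_width: 0.0851
```

```bash
cat >> h.py <<'E'
def rel(p,jaw,s=None):
    s=s or robot.read_state(); M=R.from_euler('xyz',s['tcp_rot']).as_matrix()
    y=np.array([np.cos(jaw),np.sin(jaw),0]); x=np.array([0,0,-1.]); T=np.stack([x,y,np.cross(x,y)],1)
    print(np.round(M.T@(np.array(p)-s['tool_pos'])*1000,1), np.round(R.from_matrix(M.T@T).as_rotvec(),3), 'dist',np.linalg.norm(np.array(p)-s['tool_pos']))
E
python3 -c "
from h import *
rel((.52,.18,.27),.11); print(robot.read_state()['joints'],robot.read_state()['tool_pos'])"
```

```text
[ 11.6 -33.6 341.9] [ 0.614 -0.    -0.001] dist 0.34371038234730644
[-1.08189308  0.10425455  0.07733461  1.61009064 -0.00812856  1.4266927
 -0.27999367] [0.31879902 0.45842179 0.28167487]
```

```bash
python3 -m inch '2 -5 49 0.12 0 0 1; 4 -10 98 0.26 0 0 1; 6 -15 147 0.40 0 0 1; 8 -20 196 0.53 0 0 1; 10 -24 245 0.61 0 0 1'; python3 -c "
from h import *
rel((.53,.12,.27),.11);rel((.4355,-.1382,.15),.11)"
```

```text
t: 1.55
tool_pos: [0.464, 0.2596, 0.2717]
tcp_rot: [2.347, 1.57, 0.891]
ft_force: [0.6, 1.0, 0.0]
gripper_width: 0.0856
[  1.6  49.5 146.2] [ 0.005 -0.001 -0.001] dist 0.15439347902275807
[121.3 -74.  392. ] [ 0.005 -0.001 -0.001] dist 0.416967535950189
```

```bash
python3 -m inch '0 10 48 0 0 0 1; 0 20 96 0 0 0 1; 5 20 145 0 0 0 1; 10 15 194 0 0 0 1; 20 0 240 0 0 0 1'; python3 -c "
from h import *
rel((.4355,-.1382,.15),.11)"
```

```text
t: 2.05
tool_pos: [0.4926, 0.0206, 0.2519]
tcp_rot: [1.429, 1.568, -0.024]
ft_force: [1.4, 0.3, -0.4]
gripper_width: 0.0855
[101.8 -75.6 150.9] [ 0.008  0.    -0.003] dist 0.1971299435595508
```

```bash
python3 -m inch '15 -18 40 0 0 0 1; 40 -36 78 0 0 0 1; 65 -54 115 0 0 0 1; 90 -70 142 0 0 0 1; 102 -76 151 0.008 0 0 1'; python3 -m inch '0 0 0 0 0 0 1; 0 0 0 0 0 0 1'; python3 - <<'E'
from h import *
s=robot.read_state(); print(s['tool_pos'],s['joints'])
rel((.4355,-.1382,.15),.11)
c=robot.get_calibration('wrist'); snap('wrist','w1.png'); print(proj('wrist',(.4355,-.1382,.022)))
E
```

```text
t: 2.55
tool_pos: [0.4315, -0.1389, 0.1477]
tcp_rot: [-1.894, 1.569, 2.924]
ft_force: [-0.2, 0.3, 0.1]
gripper_width: 0.0853
t: 2.75
tool_pos: [0.4353, -0.1346, 0.1501]
tcp_rot: [1.746, 1.569, 0.288]
ft_force: [-0.4, 0.6, 0.1]
gripper_width: 0.0858
[ 0.4352726  -0.13463216  0.15009543] [-0.47016037 -0.07288535  0.69486393  2.03945719  0.0501459   1.15733061
  0.31568825]
[ 0.1 -0.2  3.6] [ 0.002 -0.    -0.001] dist 0.0035763566376805144
[247.52789014 190.10968235]
```

View pics/w1.png

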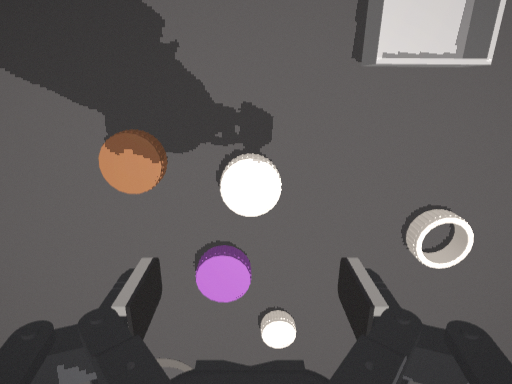

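```bash
python3 - <<'E'
from h import *
for d in robot.silhouettes('wrist','lid_mid')[:3]: print(d['confidence'],d['rect'])
im=cv2.imread('pics/w1.png'); g=im.min(2); m=np.zeros_like(g); m[145:225,212:292]=(g[145:225,212:292]>225)
c,_=cv2.findContours(m,0,1); c=max(c,key=cv2.contourArea); h=cv2.convexHull(c); e=cv2.fitEllipse(h); print(e)
print(ray('wrist',e[0],.022)); L=ray('wrist',e[0],.022)
L=(L+np.array([.4355,-.1382,.022]))/2; print(L); rel((L[0],L[1],.05),.11); rel((L[0],L[1],.003),.11)
E
```

```text
0.73 [250.7, 183.6, 60.8, 61.3]
0.6 [223.5, 271.4, 53.4, 58.1]
((250.61215209960938, 186.6386260986328), (57.985130310058594, 61.296356201171875), 79.12133026123047)
[ 0.43805361 -0.13460287  0.022     ]
[ 0.43677681 -0.13640144  0.022     ]
[100.5   0.5   2.1] [ 0.004  0.    -0.002] dist 0.10052033387596768
[147.5   0.4   2.1] [ 0.004  0.    -0.002] dist 0.14751220835703358
```

```bash
python3 -m inch '40 0 1 0 0 0 1; 80 0 2 0 0 0 1; 115 0 2 0 0 0 1; 115 0 2 0 0 0 1; 115 0 2 0 0 0 1'; python3 - <<'E'
from h import *
rel((.4368,-.1364,.003),.11)
snap('wrist','w2.png')
E
```

```text
t: 3.35
tool_pos: [0.4353, -0.1373, 0.0351]
tcp_rot: [-0.137, 1.57, -1.596]
ft_force: [0.0, -0.0, 0.9]
gripper_width: 0.0854
[32.1  1.6 -0.7] [0.003 0.001 0.   ] dist 0.032181494902112834
```

View pics/w2.png

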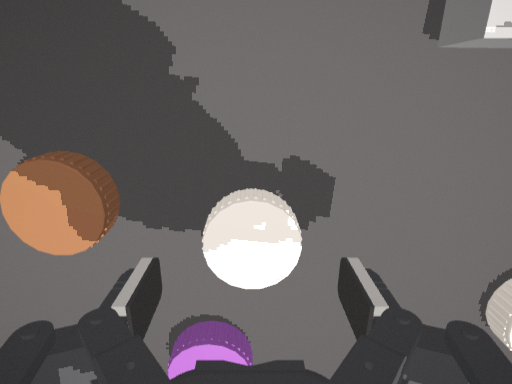

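```bash
python3 -m inch '20 1 -1 0 0 0 1; 31 1 -1 0 0 0 1; 31 1 -1 0 0 0 1; 31 1 -1 0 0 0 -1; 31 1 -1 0 0 0 -1'; python3 -m inch '0 0 0 0 0 0 -1; 0 0 0 0 0 0 -1;0 0 0 0 0 0 -1; 0 0 0 0 0 0 -1'
```

```text
t: 3.9
tool_pos: [0.4361, -0.1369, 0.0043]
tcp_rot: [1.553, 1.569, 0.093]
ft_force: [0.3, -0.4, 0.0]
gripper_width: 0.059
t: 4.3
tool_pos: [0.4362, -0.1369, 0.0049]
tcp_rot: [1.879, 1.569, 0.419]
ft_force: [-2.4, 0.4, 8.6]
gripper_width: 0.054
```

```bash
python3 -m inch '-40 0 0 0 0 0 -1; -90 0 0 0 0 0 -1; -140 0 0 0 0 0 -1; -190 0 0 0 0 0 -1; -210 0 0 0 0 0 -1'; python3 - <<'E'
from h import *
s=robot.read_state(); print(s['gripper_width'],s['tool_pos'],s['ft_force'])
rel((.5398,.1868,.205),.11); snap('wrist','w3.png');snap('scene','s3.png')
E
```

```text
t: 4.8
tool_pos: [0.4375, -0.1377, 0.2189]
tcp_rot: [1.572, 1.562, 0.111]
ft_force: [0.6, -0.2, -0.6]
gripper_width: 0.0542
0.054198510883278046 [ 0.43747902 -0.13765759  0.21890209] [ 0.63625764 -0.22635467 -0.56049627]
[  15.1  137.3 -311.2] [ 0.    -0.    -0.009] dist 0.34049313460879227
```

View pics/w3.png

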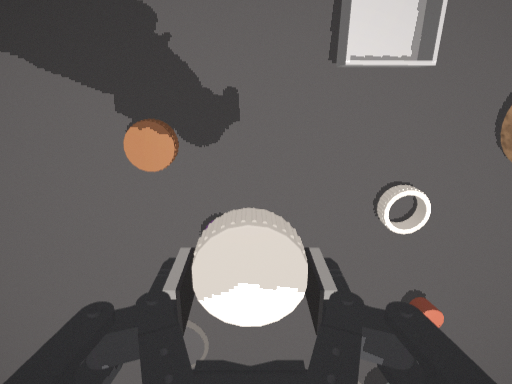

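View pics/s3.png

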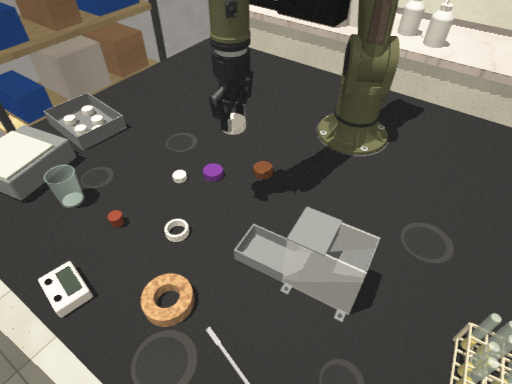

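The white lid is in the jaws and looks level, with its top centred near wrist (250,265). The collar and the look-alikes have not moved.

```bash
python3 - <<'E'
from h import *
im=cv2.imread('pics/w3.png'); g=im.min(2); m=np.zeros_like(g); m[200:330,193:308]=(g[200:330,193:308]>110)
m=cv2.morphologyEx(m,cv2.MORPH_OPEN,np.ones((5,5))); c,_=cv2.findContours(m,0,1); c=max(c,key=cv2.contourArea); print(cv2.boundingRect(c))
s=robot.read_state();print(s['tool_pos'])
for px in ((250,265),(250,270)):
    p=ray('wrist',px,s['tool_pos'][2]+.017); print(p-s['tool_pos'])
E
python3 -m inch '0 18 -42 0 0 0 -1; 0 38 -86 0 0 0 -1; 0 58 -130 0 0 0 -1; 0 78 -175 0 0 0 -1; 0 98 -220 0 0 0 -1'; python3 -c "
from h import *
rel((.5398,.1868,.205),.11)"
```

```text
(193, 208, 115, 119)
[ 0.43753478 -0.13733595  0.21739545]
[0.00011936 0.00777606 0.017     ]
[0.00041282 0.00511489 0.017     ]
t: 5.4
tool_pos: [0.5079, 0.0942, 0.2121]
tcp_rot: [-1.488, 1.569, -2.949]
ft_force: [1.8, -0.9, -1.4]
gripper_width: 0.054
[  7.   42.  -88.5] [0.    0.    0.002] dist 0.09821249216533585
```

```bash
python3 -m inch '0 20 -42 0 0 0 -1; 0 38 -80 0 0 0 -1; 0 42 -84 0 0 0 -1; 0 42 -84 0 0 0 -1;0 42 -84 0 0 0 -1'; python3 - <<'E'
from h import *
print(robot.read_state()['tool_pos']);rel((.5402,.1828,.1665),.11)
snap('wrist','w4.png');snap('scene','s4.png');snap('top','t4.png')
for n in 's4','t4':
    a=cv2.imread(f'pics/{n}.png'); a=a[150:340,220:420] if n=='s4' else a[90:270,60:270]
    cv2.imwrite(f'pics/{n}c.png',cv2.resize(a,None,fx=3,fy=3,interpolation=2))
E
```

```text
t: 5.9
tool_pos: [0.5403, 0.1789, 0.2124]
tcp_rot: [-0.798, 1.569, -2.26]
ft_force: [0.3, -1.3, -0.7]
gripper_width: 0.0541
[0.54030268 0.17885226 0.21241441]
[45.9  0.4 -4. ] [-0.001  0.002  0.002] dist 0.04608392146824146
```

View pics/w4.png

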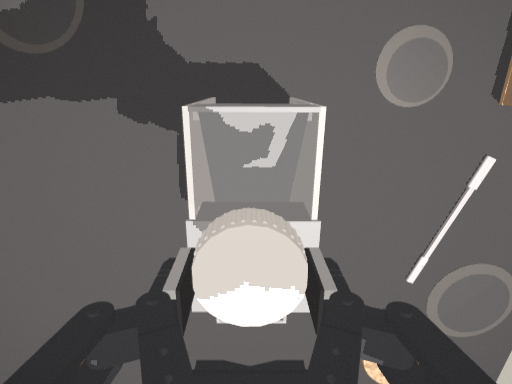

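View pics/s4c.png

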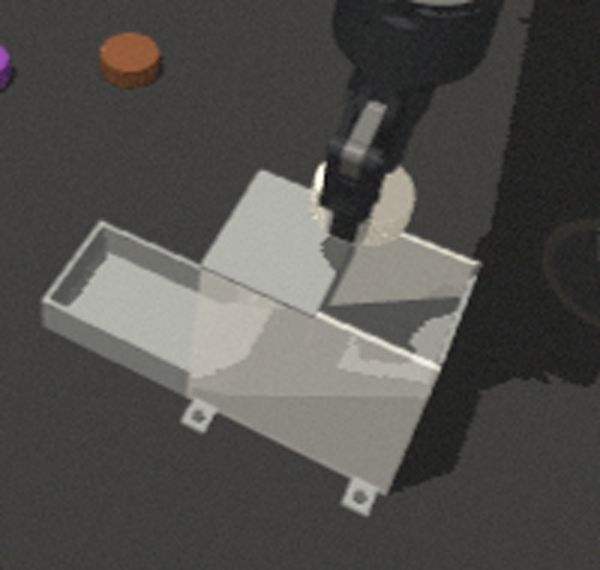

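View pics/t4c.png

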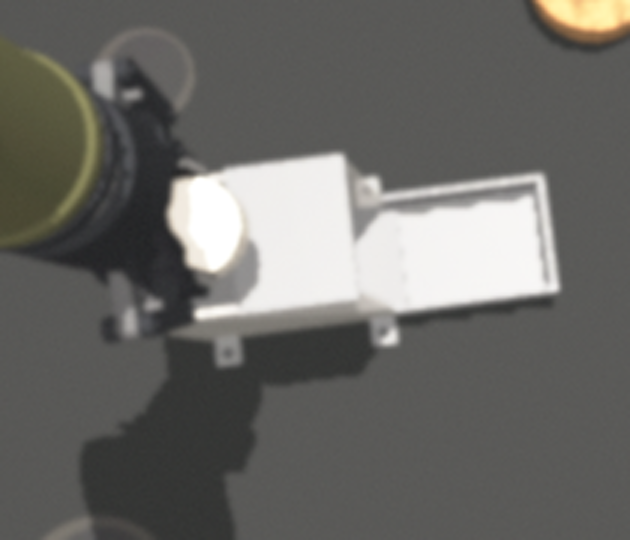

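```bash
python3 - <<'E'
from h import *
s=robot.read_state(); print(s['tool_pos'])
x=np.array([-.1096,.994,0]); E0=np.array([.5411,.1749,.16])
p=ray('top',(60+244/3-.3,90+222/3-.3),s['tool_pos'][2]+.017); c=p+.028*x; print('lid c',c,'rel edge',(c-E0)@x, 'tcp rel edge',(s['tool_pos']-E0)@x)
# wrist: sill edge visible rows at z .16, near col 250 row ~247
p=ray('wrist',(253.5,247),.16); print('wrist edge?',p,(p-E0)@x)
p=ray('wrist',(253.5,247),.16)
for r in (265,268): 
  q=ray('wrist',(250,r),s['tool_pos'][2]+.017); print(q,(q-p)@x)
E
```

```text
[0.54059647 0.17892095 0.21339677]
lid c [0.53819902 0.17328976 0.23039677] rel edge -0.001282635250301187 tcp rel edge 0.004052007476566244
wrist edge? [0.54652232 0.15815787 0.16      ] -0.017235967660597644
[0.5408392  0.18675699 0.23039677] 0.029050396531543503
[0.54101082 0.18516402 0.23039677] 0.027448178802382258
```

```bash
python3 - <<'E'
from h import *
s=robot.read_state(); 
x=np.array([-.1096,.994,0]); y=np.array([-.994,-.1096,0]);E0=np.array([.5411,.1749,.16])
print(s['tool_pos'],robot.get_calibration('wrist')['eye'])
for cam in ('wrist','top','scene'):
  print(cam,'edge',proj(cam,E0),proj(cam,E0+.046*y),proj(cam,E0-.046*y),'drop far',proj(cam,E0+.072*x),'sillback',proj(cam,E0-.075*x))
for px in ((253.5,222),): 
  p=ray('wrist',px,.16); print(p,(p-E0)@x)
t=s['tool_pos']
for h in (.012,.017):
 for cam in ('wrist','top'):
  for off in (-.005,0,.005):
   c=t+np.array([0,0,h])+off*x
   a=[proj(cam,c+.028*(np.cos(q)*x+np.sin(q)*y)) for q in np.linspace(0,6.28,72)]; a=np.array(a); print(cam,h,off,'col',a[:,0].min().round(1),a[:,0].max().round(1),'row',a[:,1].min().round(1),a[:,1].max().round(1))
E
python3 -c "
import cv2
a=cv2.imread('pics/w4.png')[190:340,170:340];cv2.imwrite('pics/w4c.png',cv2.resize(a,None,fx=4,fy=4,interpolation=2))"
```

```text
[0.54059647 0.17892095 0.21339677] [0.53224162 0.26463725 0.35679337]
wrist edge [248.36478656 224.7304686 ] [181.54889565 224.91719111] [315.21087646 224.5436617 ] drop far [247.86981622 117.43456025] sillback [248.77679311 314.04211627]
top edge [137.30970632 170.3229882 ] [139.93083827 194.59789842] [134.72208553 146.35843257] drop far [ 98.89414004 175.51380143] sillback [177.15665279 164.93876309]
scene edge [333.732514   236.09881213] [342.0338013  219.50870033] [324.67201956 254.20619841] drop far [372.13857437 252.07936016] sillback [296.78174997 220.72380482]
[0.54438729 0.17731553 0.16      ] 0.002040751077557875
wrist 0.012 -0.005 col 190.8 304.8 row 230.5 327.9
wrist 0.012 0 col 190.1 305.4 row 220.6 320.1
wrist 0.012 0.005 col 189.4 306.0 row 210.4 312.1
top 0.012 -0.005 col 108.4 141.7 row 148.3 181.2
top 0.012 0 col 105.4 138.7 row 148.7 181.6
top 0.012 0.005 col 102.4 135.8 row 149.1 182.0
wrist 0.017 -0.005 col 188.9 306.6 row 235.3 335.1
wrist 0.017 0 col 188.2 307.2 row 225.2 327.1
wrist 0.017 0.005 col 187.5 307.8 row 214.7 319.0
top 0.017 -0.005 col 107.1 140.7 row 147.7 180.9
top 0.017 0 col 104.1 137.7 row 148.1 181.3
top 0.017 0.005 col 101.1 134.8 row 148.5 181.7
```

View pics/w4c.png

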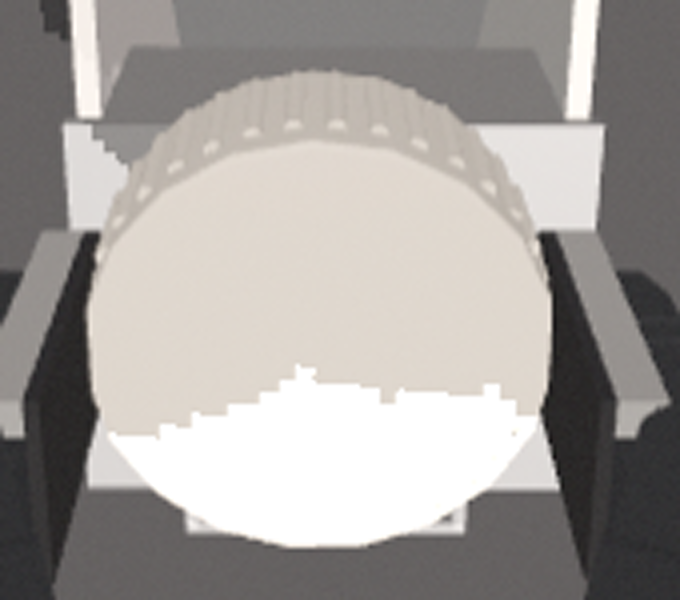

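```bash
python3 - <<'E'
from h import *
rel((.541,.1893,.1665),.11)
E
python3 -m inch '0 1 -10 0 0 0 -1; 20 1 -10 0 0 0 -1; 38 1 -10 0 0 0 -1; 38 1 -10 0 0 0 -1; 38 1 -10 0 0 0 -1'; python3 - <<'E'
from h import *
print(robot.read_state()['tool_pos']);rel((.541,.1893,.1657),.11)
snap('wrist','w5.png')
E
```

```text
[ 46.9   1.5 -10.3] [-0.002 -0.     0.   ] dist 0.04803326387256931
t: 6.55
tool_pos: [0.5405, 0.1912, 0.1757]
tcp_rot: [3.114, 1.571, 1.654]
ft_force: [-0.1, -0.0, 0.1]
gripper_width: 0.0538
[0.54050217 0.1911824  0.17567973]
[10.   0.3  1.9] [ 0.001 -0.    -0.   ] dist 0.010167905370935752
```

View pics/w5.png

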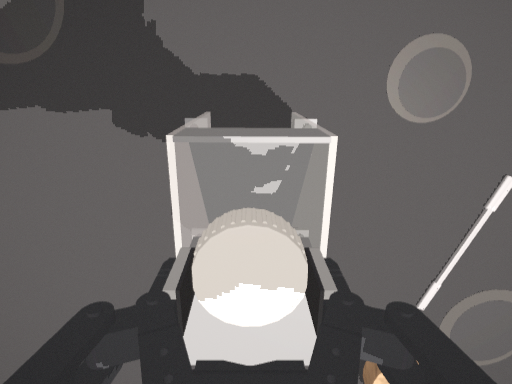

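```bash
python3 - <<'E'
from h import *
x=np.array([-.1096,.994,0]); E0=np.array([.5411,.1749,.16]); t=robot.read_state()['tool_pos']
for px,o in (((250,361.5),.075),((251,137),-.072)):
    p=ray('wrist',px,.16); print((p-E0)@x+o, (t-p)@x-o)
E
python3 -m inch '5 0 2 0 0 0 -1; 9 0 2 0 0 0 -1; 9 0 2 0 0 0 -1; 9 0 2 0 0 0 -1'; python3 -c "
from h import *
t=robot.read_state()['tool_pos'];print(t,(t-np.array([.5411,.1749,.16]))@np.array([-.1096,.994,0]))"
```

```text
0.0049888135726875865 0.011222574016301778
0.005927578141534967 0.010283809447454405
t: 7.0
tool_pos: [0.5408, 0.189, 0.1663]
tcp_rot: [-3.115, 1.571, 1.708]
ft_force: [-0.0, -0.0, -0.6]
gripper_width: 0.054
[0.54076896 0.18896995 0.16634749] 0.014021807082875686
```

The estimates put the lid 9–14 mm past the edge. I'll add 2 mm, then release.

```bash
python3 -m inch '0 0 -2 0 0 0 -1; 1 0 -2 0 0 0 -1; 1 0 -2 0 0 0 -1; 1 0 -2 0 0 0 1; 1 0 -2 0 0 0 1'; python3 -m inch '0 0 0 0 0 0 1; 0 0 0 0 0 0 1; -5 0 0 0 0 0 1'; python3 - <<'E'
from h import *
snap('wrist','w6.png');snap('scene','s6.png')
a=cv2.imread('pics/s6.png')[150:340,180:420];cv2.imwrite('pics/s6c.png',cv2.resize(a,None,fx=3,fy=3,interpolation=2))
E
```

```text
t: 7.5
tool_pos: [0.5406, 0.1909, 0.1655]
tcp_rot: [2.051, 1.571, 0.592]
ft_force: [-1.2, -0.7, -0.3]
gripper_width: 0.0805
t: 7.8
tool_pos: [0.5401, 0.1908, 0.1699]
tcp_rot: [-1.212, 1.569, -2.671]
ft_force: [0.1, -0.4, 0.3]
gripper_width: 0.0853
```

View pics/w6.png

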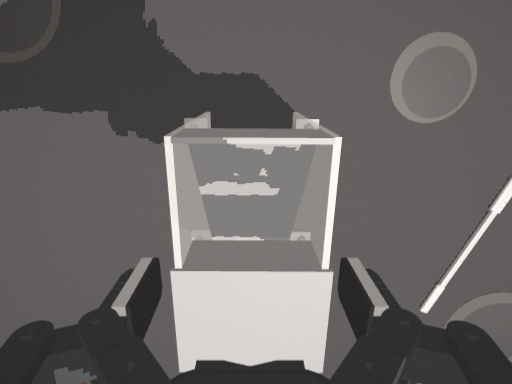

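View pics/s6c.png

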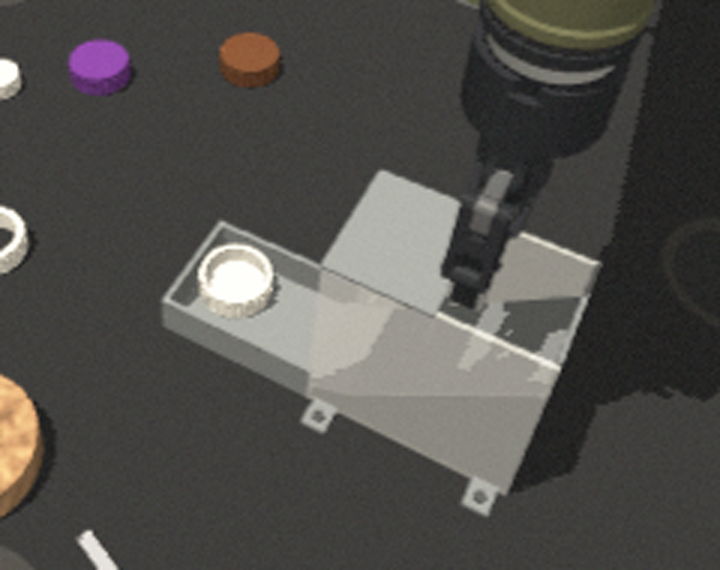

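The lid went down and lies in the tray with its open side up, at about (258,243) in the full scene picture. I'll raise the arm clear and check that it is at rest.

```bash
python3 -m inch '-30 0 0 0 0 0 1; -60 0 0 0 0 0 1; -80 0 0 0 0 0 1; -80 0 0 0 0 0 1; -80 0 0 0 0 0 1';python3 -m inch '0 0 0 0 0 0 1; 0 0 0 0 0 0 1; 0 0 0 0 0 0 1; 0 0 0 0 0 0 1; 0 0 0 0 0 0 1'; python3 - <<'E'
from h import *
snap('scene','s7.png');a=snap('top','t7.png')
a=cv2.imread('pics/t7.png')[100:240,180:350];cv2.imwrite('pics/t7c.png',cv2.resize(a,None,fx=4,fy=4,interpolation=2))
d=cv2.absdiff(cv2.imread('pics/s6.png'),cv2.imread('pics/s7.png'))[225:265,235:285]; print('lid diff',d.mean())
for c,l in (('top','lid_mid'),('top','collar_mid')):
    print(l,[(d['confidence'],np.round(d['rect'],1).tolist()) for d in robot.spot_in(c,l)][:5])
x=np.array([-.1096,.994,0]); E0=np.array([.5411,.1749,.16]);print('tray centre px',proj('top',E0-.137*x-[0,0,.134]), proj('scene',E0-.137*x-[0,0,.134]))
E
```

```text
t: 8.4
tool_pos: [0.5406, 0.191, 0.2504]
tcp_rot: [2.192, 1.57, 0.732]
ft_force: [1.2, -0.4, -0.6]
gripper_width: 0.0855
t: 8.9
tool_pos: [0.5405, 0.1909, 0.2501]
tcp_rot: [-1.081, 1.57, -2.541]
ft_force: [-0.7, 0.2, -0.3]
gripper_width: 0.0854
lid diff 1.8741666666666668
lid_mid [(0.86, [295.2, 271.9, 26.9, 25.7]), (0.8, [229.9, 174.3, 23.6, 25.3]), (0.75, [342.4, 230.8, 30.8, 24.6])]
collar_mid [(0.65, [310.1, 137.6, 23.6, 28.2])]
tray centre px [217.23807026 170.68869146] [266.45221631 248.3166281 ]
```

View pics/t7c.png

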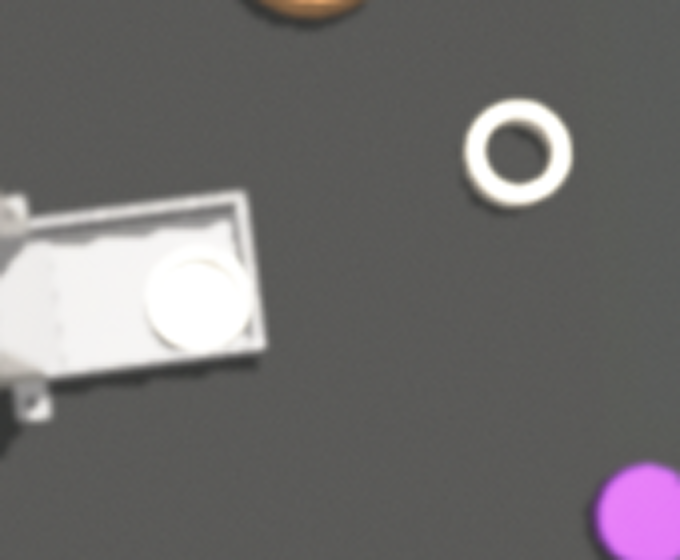

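View pics/s7.png

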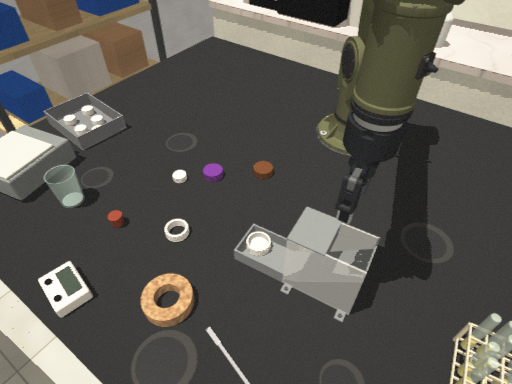

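The top view shows the lid flat in the far part of the tray at (229,174), inside the walls. The ring is still at (309,138). Nothing is touching the robot.

```bash
python3 -c "
from bench import robot
print(robot.finish_job())"
```

```text
the job is handed in; nothing more can be done
None
```

The white lid is lying flat in the chute's catch tray with its open side up, and the job is handed in. It took about 9 s of the 34 s allowed.

I gripped the lid across its width and carried it to the sill. I set it down with its centre roughly 11–16 mm past the edge and opened the fingers. It tipped in and slid down the ramp, and I raised the gripper clear.

**Last checks:**
- **Lid:** the scene and top pictures show it inside the tray, against the end farthest from the ramp, and it did not move between two pictures about 1 s apart. The tray walls limit its offset from the middle to about 28 mm, well inside the 43 mm allowed.
- **Flatness:** I judged this by eye and did not measure the tilt.
- **Bystanders:** the collar ring is within about 1 pixel of where it started. The brown and purple look-alikes and the small cap also look unmoved.
- **Robot:** it stood about 85 mm above its release height, touching nothing, with no notable force on the wrist.

**Disagreement:** the cameras differed by about 5 mm on where the sill edge and the lid were. I aimed so that every estimate fell inside the 5–20 mm window.

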